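# Scoop bearing balls and hold them level over the parts dish

## Robot

A 6-joint arm with a two-finger parallel gripper is mounted at the origin on the work surface. World frame = base frame: x ahead of the robot, y to its left, z up, the work surface at z = 0. Lengths are in m, angles in rad, forces in N, time in s.
With the tool pointing down it reaches from about 0.35 to 0.975 m from the base axis. Payload 4.9 kg.
Tool frame: the origin (TCP) lies at the very end of the fingers, on their centre line; the grasp point (between the pads) lies 19 mm behind it; z points along the fingers, y is the line along which they close (so a half turn about z gives the same grasp; the last joint's range is limited). The gripper opens to 85 mm and grips with 20 to 120 N. Pads are 22 mm wide; open, the fingers measure 114 mm over their backs; the gripper's body (76 mm by 85 mm) begins 54 mm behind the grasp point. The pads swing forward as they close: fully open they stand 13 mm farther back than shut.
Start: joints at [1.135, 0.053, 1.613, -0, 1.476, -0.119], TCP at [0.195, 0.594, 0.231] pointing down, gripper open.
Joint ranges: [-3.01, 3.01], [-1.01, 2.22], [0.06, 2.58], [-1.02, 4.17], [0.09, 2.62], [-3.14, 3.14]. Speed limits (rad/s): [2.57, 2.57, 3.14, 3.14, 3.14, 3.14].

## Interface

Orientations are given as a rotation vector (axis times angle).
In Python, from station import ctrl, imaging gives the robot as it stands.
- The arm moves only by the tool play_rows, never from a script. Its argument "series" is a list of rows, each a list of 3 entries, a list of its own where there are three numbers: the opening, from 0 (shut) to 1 (fully open), then the shift along the tool's x, y, z each as a share of 0.05 m, from -1 to 1, then the turn, a rotation vector about the tool's x, y, z each as a share of 8 degrees, from -1 to 1. In form: [[grip, [dx, dy, dz], [ax, ay, az]], ...]. A call has 1 to 8 rows; each row shifts and turns the commanded pose from where the row before left it, along the tool's axes as they then stand; what a row does not reach is not made up. A row lasts 1/8 s, in which the tool goes at most 62.5 mm and 10.7 degrees, less where a joint would pass 70% of its speed; a pose out of reach is approached as far as the arm can. A call with a number of a shift or a turn outside -1 to 1 is refused whole. A call with a gripper value outside its range is refused whole. The fingers move at their own pace and stop on an object; "force" is the grip in N (left out, the last holds). Time passes only in rows, so rows that do not move let the fingers close. It gives the time, the measured TCP pose, the force, the opening and the grip force at its end, in the units of the state.
- ctrl.get_obs(): the state, without advancing time (a new reading comes with each control period).
- imaging.get_image(name): name is "side" or "top"; returns a dict with "color" (384x512x3 uint8, blue, green, red), "fx", "fy", "cx", "cy" (pixels), "extrinsics" (4x4, takes a point from world to camera coordinates). Camera axes: x right, y down, z forward; pixel columns grow to the right and rows downward; lengths in m; the calibration is good to about 2 mm. A picture is of the moment at which its call begins. There is no depth.
- ctrl.finish_job(): hands the job in; it is judged then, once.
The state is a dict: "t": time; "q": joint angles; "dq": joint speeds; "effort": joint torques, N m; "tool_pos": TCP position; "tool_rot": TCP orientation; "contact_force": force on the tool from outside, world axes, zero at the start; "wrist_torque": the same for the moment, N m; "opening": finger opening in m; "grip_force": force on a finger pad.
Only numpy, scipy, OpenCV 4.12 (cv2) and the standard library are available. Lean on these libraries where they do the work, as an engineer would, in place of code of your own. Each camera call takes 0.05 s, during which the arm holds its last target. There are 200 camera calls.

## Task

Pick up the metal scoop by its upright black grip, scoop at least three of the four bearing balls out of the grey bin with it, and carry them to the round steel dish. Finish while still holding the scoop: pan level and still over the middle of the dish, its underside at least 10 cm above the bench, balls in the pan, nothing but the gripper carrying it. Don't touch the balls with the fingers, leave a ball you do not take in the bin, and don't disturb the can, the jar or the wrench.

Things in the scene. Friction and masses are not known exactly. Their poses are not given: they have to be found in the camera images.
- bin: Grey open-topped plastic bin, fixed to the bench, 272 mm long (its x) by 122 mm wide (its y), 46 mm high; walls and floor 6 mm thick, so inside it is 260 by 110 mm with its floor 6 mm above the bench; upright, smooth walls. Origin at the centre of its underside on the bench; x points to the far end, away from the robot. The balls lie between 30 and 105 mm ahead of its centre; the near half is empty.
- scoop_grip (a point): The centre of the black upright grip of the scoop: a block 22 mm thick across the scoop (y), 36 mm along it (x) and 60 mm tall, reaching from 54 to 114 mm above the scoop's underside; this point is 88 mm above the underside. The scoop is loose, about 220 g, and stands flat on the bench. x points to the scoop's open mouth, y across it, z up.
- scoop_pan (a point): The middle of the scoop's aluminium pan: 61 mm ahead (x) of the grip point, 15 mm above the underside, 45 mm behind the lip's tip. The whole scoop is 124 mm long (18 mm behind the grip point to 106 mm ahead of it), 100 mm wide, 114 mm high. Inside, the pan is 96 mm wide, its floor 2 mm thick; back and side walls 32 to 34 mm high, the sides ending 40 mm short of the lip's tip. Axes as the grip.
- scoop_tip (a point): Middle of the tip of the scoop's front lip, at the underside, 106 mm ahead of the grip point. The lip is a thin ramp, 1.6 mm high at the tip, rising over 16 mm to a crest 5 mm high; balls behind the crest stay. Pushed flat along the bin's floor up to the far wall, the lip goes under the balls; with the nose then tipped up about 25 degrees they roll back behind the crest.
- ball0_center (a point): A polished steel bearing ball, 26 mm across, 70 g, slippery (it slides and rolls off easily); this point is its centre. One of four alike that lie loose on the bin's floor, in its far (+x) half.
- ball1_center (a point): A polished steel bearing ball, 26 mm across, 70 g, slippery (it slides and rolls off easily); this point is its centre. One of four alike that lie loose on the bin's floor, in its far (+x) half.
- ball2_center (a point): A polished steel bearing ball, 26 mm across, 70 g, slippery (it slides and rolls off easily); this point is its centre. One of four alike that lie loose on the bin's floor, in its far (+x) half.
- ball3_center (a point): A polished steel bearing ball, 26 mm across, 70 g, slippery (it slides and rolls off easily); this point is its centre. One of four alike that lie loose on the bin's floor, in its far (+x) half.
- dish: Round shallow steel parts dish, 144 mm across, 24 mm high, fixed to the bench, on the other side of the bin from the scoop. Origin at the centre of its underside.
- can: Bystander: plain metal can standing on the bench, 60 mm across, 120 mm high; origin at the centre of its underside.
- jar: Bystander: glass jar with a lid, 68 mm across, 90 mm high; origin at the centre of its underside.
- wrench: Bystander: steel spanner lying flat on the bench to the left, about 180 mm long along its x; origin at its middle.

How it is judged:
By the outcome, as a careful person would: the job done as asked, in the order asked, and still so for the second after the job is handed in, while the arm keeps its last pose, push and grip.
It also fails if it takes over 61 s, if anything falls off the work surface, if the arm or the gripper's body presses on something with over 40 N, if the wrist force passes 120 N, or if a joint passes its speed limit or range.

## Working session

There is one attempt and no reset: what is moved stays moved. The work goes in short steps, Python scripts to look and compute and a tool call to move; the robot and the scene stay as the last step left them, time stands still between calls to the robot, and variables do not carry over. Pictures are saved under pics/ and viewed, at most 10 in all, crops included, and the job is handed in when it is done.

Besides the shell and the picture viewer there is one more tool, called after "Request:" as name(argument=value, ...) on one line, values as JSON. play_rows: Moves the arm, as the interface text tells. Shift numbers are shares of 0.05 m and turn numbers shares of 8 degrees, none past 1 either way. Its arguments: {"type":"object","properties":{"series":{"type":"array"},"force":{"type":"number"}},"required":["series"]}

```bash
mkdir -p pics; ls; cat > h.py <<'E'
import numpy as np, cv2
from station import ctrl, imaging
from scipy.spatial.transform import Rotation as R
def cast(im,u,v,z):
    E=im["extrinsics"];Rm=E[:3,:3];t=E[:3,3];c=-Rm.T@t
    d=Rm.T@np.array([(u-im["cx"])/im["fx"],(v-im["cy"])/im["fy"],1])
    return c+d*(z-c[2])/d[2]
def proj(im,p):
    q=im["extrinsics"]@np.r_[p,1]; return im["fx"]*q[0]/q[2]+im["cx"],im["fy"]*q[1]/q[2]+im["cy"]
E
python3 - <<'E'
from h import *
ims={n:imaging.get_image(n) for n in("top","side")}
import pickle;pickle.dump(ims,open("ims0.pkl","wb"))
for n in ims:
    cv2.imwrite(f"pics/{n}0.png",cv2.resize(ims[n]["color"],(800,600)))
    E=ims[n]["extrinsics"];print(n,-E[:3,:3].T@E[:3,3],E[2,:3],ims[n]["fx"])
o=ctrl.get_obs();print(o)
E
```

```text
pics
top [0.40055083 0.0485154  1.04846898] [ 0.16921121  0.00176391 -0.98557823] 423.21757602072046
side [ 0.31257705 -0.58874799  0.77489614] [ 0.25292845  0.66057339 -0.7068734 ] 377.91098886124513
{'t': 0.1, 'q': array([ 1.13498862e+00,  5.32885676e-02,  1.61414116e+00,  3.30871736e-05,
        1.47601875e+00, -1.18967803e-01]), 'dq': array([-1.77141899e-04,  1.06990162e-06, -3.98200535e-03, -1.61760235e-03,
       -6.00459861e-04, -5.97063274e-04]), 'effort': array([ 3.04148052e-04, -3.94899952e+01, -3.71365142e+01, -1.63020295e-04,
        3.91631547e-03,  5.49244277e-06]), 'tool_pos': array([0.19446157, 0.59338773, 0.23019666]), 'tool_rot': array([-4.95531352e-01, -3.10171782e+00,  2.78903181e-03]), 'contact_force': array([-0.40357371,  0.33519974, -0.42846118]), 'wrist_torque': array([0.01009511, 0.04884593, 0.02948706]), 'grip_force': 0.0, 'opening': 0.08534152160916571}
```

View pics/top0.png

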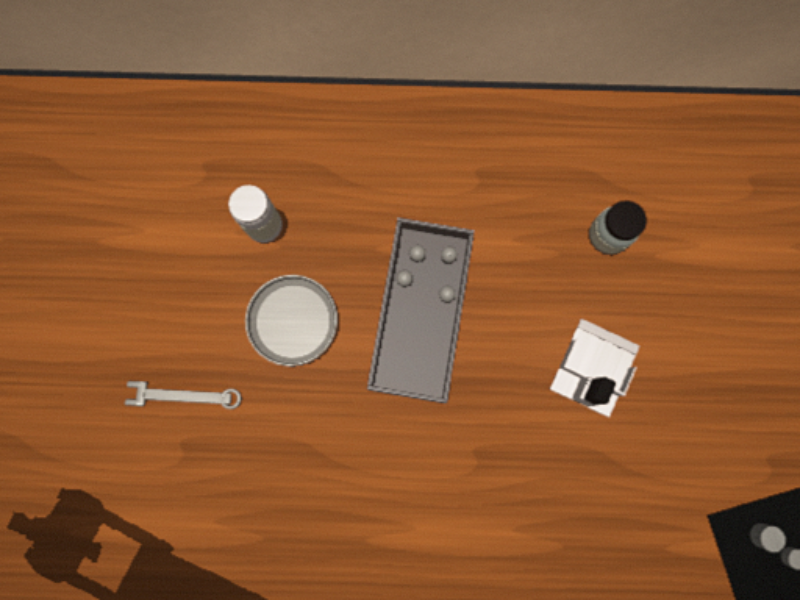

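View pics/side0.png

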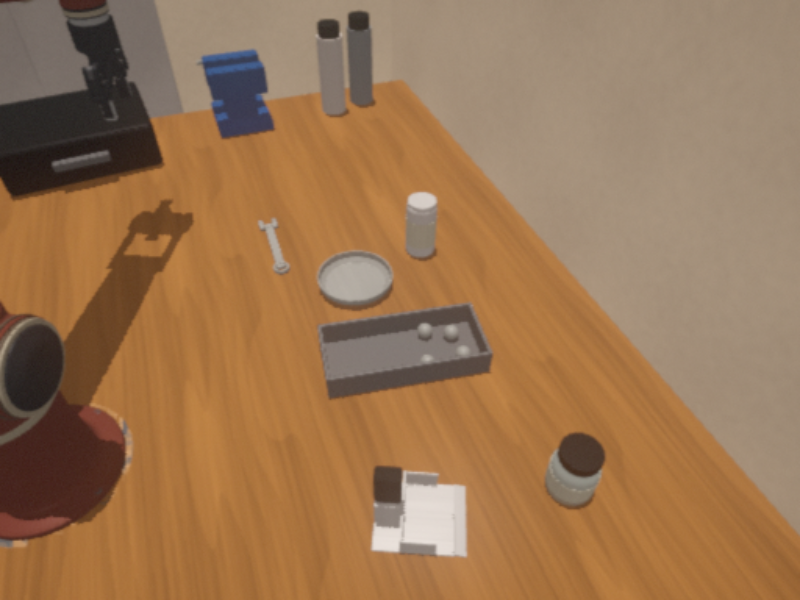

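Top view: bin rim corners near (400,218), (474,231), (446,402) and (368,390). The balls are at (417,254), (449,255), (404,278) and (447,294), and the dish is at (292,321). The scoop grip is at (600,391), with the lip edge from (582,321) to (638,349) pointing up and right of the robot. Side view: grip at (388,484), lip on the right side, the bin between scoop and dish, jar at (575,470).

```bash
python3 - <<'E'
from h import *
import pickle;ims=pickle.load(open("ims0.pkl","rb"));T=ims["top"];S=ims["side"];k=1/1.5625
c=T["color"].astype(int)
def comp(mask,box):
    m=np.zeros(mask.shape,np.uint8);x0,y0,x1,y1=[int(b*k) for b in box];m[y0:y1,x0:x1]=mask[y0:y1,x0:x1]
    return m
sat=c.max(2)-c.min(2)
# bin: outer min-area rect of low-sat
def rect(mask,box):
    cs,_=cv2.findContours(comp(mask,box),cv2.RETR_EXTERNAL,cv2.CHAIN_APPROX_NONE);return max(cs,key=cv2.contourArea)
b=rect((sat<40),(355,205,485,412));r=cv2.boxPoints(cv2.minAreaRect(b));print("bin px",r/k)
P=np.array([cast(T,u,v,.046) for u,v in r]);print("rim rect",P.round(4),np.linalg.norm(P-np.roll(P,-1,0),axis=1).round(4))
cp=cv2.approxPolyDP(b,4,True)[:,0];print("approx",cp/k, [cast(T,u,v,.046)[:2].round(4) for u,v in cp])
d=rect((sat<50),(235,265,348,375));e=cv2.fitEllipse(d);print("dish",np.array(e[0])/k,cast(T,*e[0],.02))
# scoop
s=rect((sat<50)&(c.max(2)>90)|(c.max(2)<45),(540,310,650,425));sp=cv2.approxPolyDP(s,2,True)[:,0]
for p in sp: print("scoop",p/k,cast(T,*p,.0015)[:2].round(4))
for n,box in(("top",(575,365,625,410)),("side",(365,455,410,510))):
    im=ims[n];g=rect(im["color"].max(2)<50,box);M=cv2.minAreaRect(g);print(n,"grip",np.array(M[0])/k,np.array(M[1])/k,M[2],cast(im,*M[0],.114 if n=="top" else .088))
    print((cv2.approxPolyDP(g,1.5,True)[:,0]/k).round(0).tolist(), cv2.boundingRect(g))
for u,v in((417,254),(449,255),(404,278),(447,294)): print("ball",cast(T,u*k,v*k,.019))
for n in ims: 
  x0,y0,x1,y1=(345,205,385,270) if n=="top" else (225,290,315,370)
  cv2.imwrite(f"pics/{n}c.png",cv2.resize(ims[n]["color"][y0:y1,x0:x1],None,fx=8,fy=8,interpolation=cv2.INTER_CUBIC)) 
E
```

```text
bin px [[366.34286 389.44263]
 [395.14355 216.63855]
 [474.95776 229.94092]
 [446.15707 402.74496]]
rim rect [[ 0.4319  0.0993  0.046 ]
 [ 0.702   0.0637  0.046 ]
 [ 0.6839 -0.0618  0.046 ]
 [ 0.4154 -0.0209  0.046 ]] [0.2725 0.1269 0.2717 0.1213]
approx [[398.4375 217.1875]
 [367.1875 387.5   ]
 [445.3125 401.5625]
 [471.875  229.6875]] [array([0.7013, 0.0585]), array([0.4348, 0.0981]), array([ 0.4171, -0.0196]), array([ 0.6842, -0.057 ])]
dish [291.21661186 319.89600658] [0.53750252 0.22225294 0.02      ]
scoop [581.25 318.75] [ 0.5545 -0.2379]
scoop [550.  387.5] [ 0.4441 -0.1867]
scoop [607.8125 415.625 ] [ 0.403  -0.2765]
scoop [634.375  367.1875] [ 0.4796 -0.3204]
scoop [629.6875 364.0625] [ 0.4843 -0.3131]
scoop [637.5    345.3125] [ 0.5144 -0.3265]
top grip [599.53131676 390.78133106] [21.66190743 28.64961922] 26.56505012512207 [ 0.43674819 -0.23082533  0.114     ]
[[612.0, 381.0], [605.0, 378.0], [594.0, 380.0], [586.0, 398.0], [592.0, 403.0], [606.0, 402.0]] (375, 242, 18, 17)Traceback (most recent call last):
  File "<stdin>", line 19, in <module>
  File "<stdin>", line 10, in rect
ValueError: max() iterable argument is empty
```

Geometry from the top view:
- **Bin:** centre about (0.559, 0.020), yaw about -8.2°. The measured rim is 272 × 121 mm, which matches.
- **Scoop:** yaw about -24.5°, grip about (0.439, -0.239). Its length checks out at 122 mm.
- **Dish:** (0.5375, 0.222).

I'll move toward the scoop now.

Request:
play_rows(series=[[1,[0,0,0],[0,0,0.8]],[1,[-0.9,-0.6,0],[0,0,0]],[1,[-0.95,-0.65,0],[0,0,0]],[1,[-0.95,-0.65,0],[0,0,0]],[1,[-0.95,-0.65,0],[0,0,0]],[1,[-0.95,-0.65,0],[0,0,0]],[1,[-0.95,-0.65,0],[0,0,0]],[1,[-0.95,-0.65,0],[0,0,0]]], force=40)

```text
t: 1.1
tool_pos: [0.4018, 0.2503, 0.231]
tool_rot: [-0.668, -3.07, 0.0]
contact_force: [0.1, 0.8, -0.1]
opening: 0.0851
grip_force: 0.0
```

Request:
play_rows(series=[[1,[-0.95,-0.65,0],[0,0,0]],[1,[-0.5,-0.95,0],[0,0,0]],[1,[-0.5,-0.95,0],[0,0,0]],[1,[-0.5,-0.95,0],[0,0,0]],[1,[-0.5,-0.95,0],[0,0,0]],[1,[-0.5,-0.95,0],[0,0,0]],[1,[-0.5,-0.95,0],[0,0,0]],[1,[0,0,0],[0,0,0]]])

```text
t: 2.1
tool_pos: [0.4486, -0.1215, 0.2308]
tool_rot: [-0.676, -3.067, 0.0]
contact_force: [0.5, 0.8, 0.3]
opening: 0.0855
grip_force: 0.0
```

```bash
cat >> h.py <<'E'
def go(x,y,z,yaw=None,pitch=0):
    "shift (in tool axes, shares) and turn (shares) from the current measured pose to TCP x,y,z with scoop yaw (deg), nose-up pitch (deg)"
    o=ctrl.get_obs();A=R.from_rotvec(o["tool_rot"]);p=o["tool_pos"]
    s=A.apply([-1,0,0]);cy=np.degrees(np.arctan2(s[1],s[0]))
    B=R.from_euler("ZY",[cy if yaw is None else yaw,-pitch],degrees=True)*R.from_matrix(np.diag([-1.,1,-1]))
    print("t",o["t"].__round__(2),"tcp",p.round(4),"yaw",cy.round(2),"pitch",np.degrees(np.arcsin(s[2])).round(2),"roll",np.degrees(A.apply([0,1,0])[2]).round(2),"F",o["contact_force"].round(1),"open",round(o["opening"],4),"grip",round(o["grip_force"],1))
    print("  shift",(A.inv().apply(np.array([x,y,z])-p)/.05).round(3),"turn",(np.degrees((A.inv()*B).as_rotvec())/8).round(3))
E
python3 - <<'E'
from h import *
go(.439,-.239,.069,-24.5)
T=imaging.get_image("top")
cv2.imwrite("pics/top1.png",cv2.resize(T["color"][140:320,300:480],None,fx=3.3,fy=3.3,interpolation=cv2.INTER_CUBIC))
E
```

```text
t 2.1 tcp [ 0.4486 -0.1215  0.2308] yaw -24.87 pitch -0.06 roll -0.02 F [0.5 0.8 0.3] open 0.0855 grip 0.0
  shift [-0.818 -2.212  3.236] turn [-0.003 -0.008 -0.046]
```

Request:
play_rows(series=[[1,[-0.27,-0.74,0],[0,0,0]],[1,[-0.27,-0.74,0],[0,0,0]],[1,[-0.28,-0.73,0.5],[0,0,0]],[1,[0,0,0.8],[0,0,0]],[1,[0,0,0.8],[0,0,0]],[1,[0,0,0],[0,0,0]],[1,[0,0,0],[0,0,0]]])

```text
t: 3.02
tool_pos: [0.4414, -0.2358, 0.1278]
tool_rot: [0.665, 3.069, -0.001]
contact_force: [0.4, -0.4, 0.3]
opening: 0.0854
grip_force: 0.0
```

```bash
python3 - <<'E'
from h import *
go(.439,-.239,.069,-24.5)
S=imaging.get_image("side");T=imaging.get_image("top")
a=cv2.resize(S["color"][250:390,190:340],(450,420),interpolation=cv2.INTER_CUBIC)
b=cv2.resize(T["color"][180:300,335:435],(350,420),interpolation=cv2.INTER_CUBIC)
cv2.imwrite("pics/g1.png",np.hstack([a,b]))
E
```

```text
t 3.02 tcp [ 0.4414 -0.2358  0.1278] yaw -24.46 pitch 0.1 roll -0.01 F [ 0.4 -0.4  0.3] open 0.0854 grip 0.0
  shift [ 0.02  -0.078  1.176] turn [-0.002  0.013  0.005]
```

View pics/g1.png

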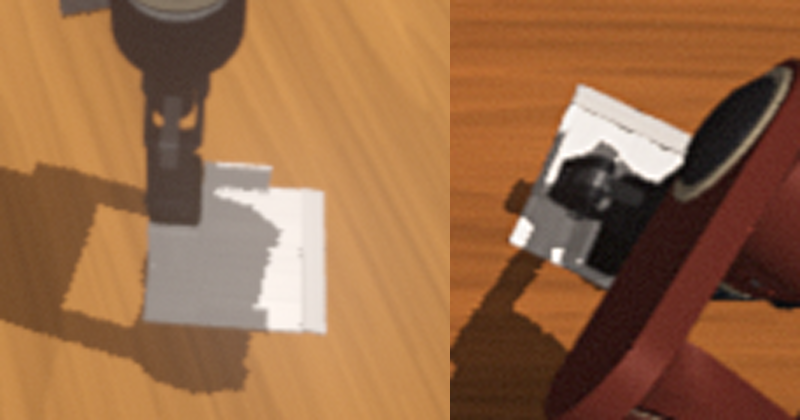

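The side crop shows the fingers centred over the black grip at about (175,200). I'll descend and close.

Request:
play_rows(series=[[1,[0.02,-0.08,0.6],[0,0,0]],[1,[0,0,0.57],[0,0,0]],[1,[0,0,0],[0,0,0]],[0,[0,0,0],[0,0,0]],[0,[0,0,0],[0,0,0]],[0,[0,0,0],[0,0,0]],[0,[0,0,0],[0,0,0]],[0,[0,0,0],[0,0,0]]], force=70)

```text
t: 4.12
tool_pos: [0.4386, -0.24, 0.0689]
tool_rot: [0.668, 3.068, -0.001]
contact_force: [-0.8, -0.3, 5.8]
opening: 0.0211
grip_force: 69.1
```

Request:
play_rows(series=[[0,[0,0,0],[0,0,0]],[0,[0,0,0],[0,0,0]]])

```text
t: 4.38
tool_pos: [0.4386, -0.24, 0.0689]
tool_rot: [0.668, 3.068, -0.001]
contact_force: [-0.7, -0.1, 5.6]
opening: 0.0215
grip_force: 69.3
```

```bash
python3 - <<'E'
from h import *
go(.439,-.239,.18,-24.5)
E
```

```text
t 4.38 tcp [ 0.4386 -0.24    0.0689] yaw -24.55 pitch 0.1 roll -0.02 F [-0.7 -0.1  5.6] open 0.0215 grip 69.3
  shift [-0.003  0.022 -2.222] turn [-0.003  0.012 -0.006]
```

Request:
play_rows(series=[[0,[0,0,-0.3],[0,0,0]],[0,[0,0,-0.6],[0,0,0]],[0,[0,0,-0.6],[0,0,0]],[0,[0,0,-0.6],[0,0,0]],[0,[0,0,-0.2],[0,0,0]],[0,[0,0,0],[0,0,0]]], force=100)

```text
t: 5.12
tool_pos: [0.4378, -0.2395, 0.1829]
tool_rot: [0.668, 3.07, -0.0]
contact_force: [0.3, -0.4, -2.5]
opening: 0.0209
grip_force: 97.6
```

```bash
python3 - <<'E'
from h import *
c,s=np.cos(np.radians(-8.2)),np.sin(np.radians(-8.2))
bx,by=.559,.020
g=np.array([bx,by])+np.array([c,s])*(-.105); print("grip target",g)
go(*g,.17,-8.2)
S=imaging.get_image("side");T=imaging.get_image("top")
import pickle;pickle.dump(dict(top=T,side=S),open("ims1.pkl","wb"))
a=cv2.resize(S["color"],(800,600))[200:560,220:620];b=cv2.resize(T["color"],(800,600))[200:560,350:750]
cv2.imwrite("pics/g2.png",np.hstack([a,b]))
E
```

```text
grip target [0.4550735  0.03497604]
t 5.12 tcp [ 0.4378 -0.2395  0.1829] yaw -24.55 pitch 0.02 roll -0.01 F [ 0.3 -0.4 -2.5] open 0.0209 grip 97.6
  shift [1.967 5.136 0.256] turn [-1.000e-03  2.000e-03 -2.044e+00]
```

View pics/g2.png

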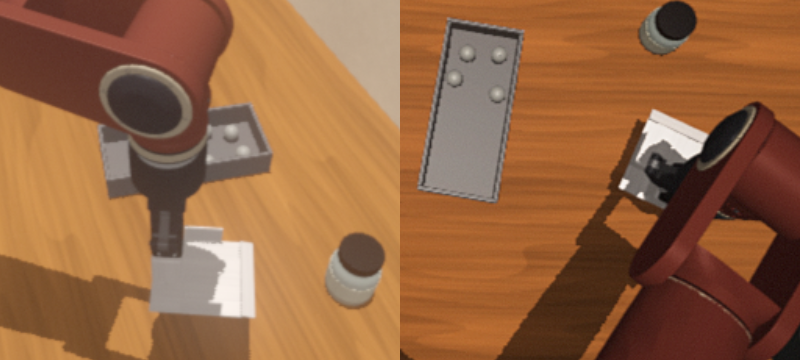

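Scoop is held level. In the side crop its lip runs from about (242,241) to (255,316), and the bin and balls are undisturbed.

```bash
python3 - <<'E'
from h import *
import pickle;S=pickle.load(open("ims1.pkl","rb"))["side"];k=1/1.5625
P0=pickle.load(open("ims0.pkl","rb"));S0=P0["side"]
p=np.array([.4378,-.2395,.114]);yaw=np.radians(-24.55);M=np.array([[np.cos(yaw),-np.sin(yaw)],[np.sin(yaw),np.cos(yaw)]])
c=S["color"].astype(int);m=(((c.max(2)-c.min(2))<45)&(c.max(2)>110)).astype(np.uint8);m[:, :240]=0;m[:,312:]=0;m[:278]=0;m[340:]=0
cs,_=cv2.findContours(m,cv2.RETR_EXTERNAL,cv2.CHAIN_APPROX_NONE);s=max(cs,key=cv2.contourArea)
for q in cv2.approxPolyDP(s,2,True)[:,0]: print("scoop",(q/k).round(),"scoop frame",(M.T@(cast(S,*q,.1155)-p)[:2]).round(4))
# bin rim in the side view: low saturation contour
c=S0["color"].astype(int);m=((c.max(2)-c.min(2))<45).astype(np.uint8);z=np.zeros_like(m);z[190:258,198:320]=m[190:258,198:320]
cs,_=cv2.findContours(z,cv2.RETR_EXTERNAL,cv2.CHAIN_APPROX_NONE);b=max(cs,key=cv2.contourArea)
for q in cv2.approxPolyDP(b,2,True)[:,0]: print("bin side",(q/k).round(),cast(S0,*q,.046)[:2].round(4),"z0",cast(S0,*q,0)[:2].round(4))
for x in(-.136,.136):
  for y in(-.061,.061):
    a=np.radians(-8.2);P=[.559+np.cos(a)*x-np.sin(a)*y,.02+np.sin(a)*x+np.cos(a)*y,.046];print("model",np.round(P,4),"side px",np.array(proj(S0,P))/k,"top px",np.array(proj(P0["top"],P))/k)
E
```

```text
scoop [375. 456.] scoop frame [-0.0171  0.0218]
scoop [375. 509.] scoop frame [-0.0104 -0.0485]
scoop [473. 516.] scoop frame [ 0.1051 -0.0476]
scoop [470. 442.] scoop frame [0.1033 0.0514]
scoop [444. 442.] scoop frame [0.0692 0.0488]
scoop [439. 439.] scoop frame [0.0631 0.053 ]
scoop [441. 434.] scoop frame [0.065  0.0602]
scoop [403. 434.] scoop frame [0.0163 0.0565]
scoop [398. 458.] scoop frame [0.0126 0.0218]
bin side [491. 350.] [ 0.6848 -0.0532] z0 [ 0.7083 -0.0194]
bin side [469. 303.] [0.6984 0.0578] z0 [0.7228 0.0986]
bin side [319. 325.] [0.4367 0.0972] z0 [0.4445 0.1405]
bin side [330. 395.] [ 0.4135 -0.0504] z0 [ 0.4199 -0.0164]
bin side [486. 370.] [ 0.6585 -0.0886] z0 [ 0.6803 -0.057 ]
model [ 0.4157 -0.021   0.046 ] side px [325.78309316 380.46067507] top px [446.20434887 402.52836152]
model [0.4331 0.0998 0.046 ] side px [316.29310193 324.49461957] top px [366.04075588 388.60356641]
model [ 0.6849 -0.0598  0.046 ] side px [492.5192991  352.89021208] top px [473.64743336 229.30007619]
model [0.7023 0.061  0.046 ] side px [469.96060591 301.42767935] top px [396.90962062 216.5112123 ]
```

The scoop sits square in the hand and the bin model agrees in both views. Carrying it over the bin's near half.

Request:
play_rows(series=[[0,[0.15,0.4,0],[0,0,0]],[0,[0.3,0.79,0],[0,0,0]],[0,[0.3,0.79,0],[0,0,0]],[0,[0.3,0.79,0],[0,0,0]],[0,[0.3,0.79,0],[0,0,0]],[0,[0.3,0.79,0],[0,0,0]],[0,[0.3,0.79,0],[0,0,0]],[0,[0,0,0],[0,0,-0.5]]])

```text
t: 6.22
tool_pos: [0.4547, 0.0382, 0.1815]
tool_rot: [-0.549, -3.091, -0.001]
contact_force: [0.3, -1.2, -2.4]
opening: 0.021
grip_force: 98.4
```

Request:
play_rows(series=[[0,[0,0,0],[0,0,-0.6]],[0,[0,0,0],[0,0,-0.6]],[0,[0,0,0],[0,0,-0.34]],[0,[0,0,0],[0,0,0]],[0,[0,0,0],[0,0,0]]])

```text
t: 6.85
tool_pos: [0.4555, 0.0352, 0.1822]
tool_rot: [-0.226, -3.132, -0.0]
contact_force: [0.7, -1.0, -1.7]
opening: 0.0213
grip_force: 98.4
```

```bash
python3 - <<'E'
from h import *
go(.455,.035,.075,-8.2)
S=imaging.get_image("side");T=imaging.get_image("top")
a=cv2.resize(S["color"],(800,600))[180:480,220:620];b=cv2.resize(T["color"],(800,600))[150:450,250:650]
cv2.imwrite("pics/g3.png",np.hstack([a,b]))
E
```

```text
t 6.85 tcp [0.4555 0.0352 0.1822] yaw -8.24 pitch -0.07 roll 0.0 F [ 0.7 -1.  -1.7] open 0.0213 grip 98.4
  shift [ 0.006 -0.006  2.143] turn [ 0.001 -0.008 -0.005]
```

View pics/g3.png

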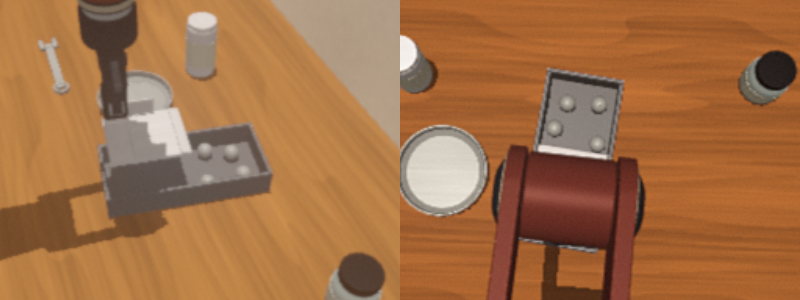

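Scoop is centred over the near half: in the top crop its lip spans about (538,148) to (607,160) between the bin walls, with the balls ahead. Lowering in stages.

Request:
play_rows(series=[[0,[0,0,0.5],[0,0,0]],[0,[0,0,0.6],[0,0,0]],[0,[0,0,0.3],[0,0,0]],[0,[0,0,0.15],[0,0,0]],[0,[0,0,0.15],[0,0,0]],[0,[0,0,0.15],[0,0,0]],[0,[0,0,0],[0,0,0]]])

```text
t: 7.82
tool_pos: [0.4558, 0.0348, 0.09]
tool_rot: [-0.226, -3.133, -0.0]
contact_force: [-0.1, 0.2, -1.8]
opening: 0.0205
grip_force: 98.4
```

```bash
python3 - <<'E'
from h import *
go(.455,.035,.075,-8.2)
E
```

```text
t 7.83 tcp [0.4558 0.0348 0.09  ] yaw -8.23 pitch -0.04 roll -0.0 F [-0.1  0.2 -1.8] open 0.0205 grip 98.4
  shift [0.015 0.002 0.299] turn [-0.    -0.006 -0.004]
```

Inside the bin with no side contact. Setting it down.

Request:
play_rows(series=[[0,[0,0,0.15],[0,0,0]],[0,[0,0,0.1],[0,0,0]],[0,[0,0,0.05],[0,0,0]],[0,[0,0,0.02],[0,0,0]],[0,[0,0,0],[0,0,0]]])

```text
t: 8.45
tool_pos: [0.4566, 0.0347, 0.0749]
tool_rot: [0.225, 3.132, -0.0]
contact_force: [-0.8, 0.3, 1.6]
opening: 0.0207
grip_force: 99.0
```

```bash
python3 - <<'E'
from h import *
go(.455,.035,.075,-8.2)
c,s=np.cos(np.radians(-8.2)),np.sin(np.radians(-8.2))
g=np.array([.559,.02])+np.array([c,s])*(.130-.106);print(g); go(*g,.075,-8.2)
E
```

```text
t 8.45 tcp [0.4566 0.0347 0.0749] yaw -8.23 pitch 0.08 roll 0.0 F [-0.8  0.3  1.6] open 0.0207 grip 99.0
  shift [ 0.033  0.002 -0.001] turn [ 0.     0.01  -0.004]
[0.58275463 0.01657691]
t 8.45 tcp [0.4566 0.0347 0.0749] yaw -8.23 pitch 0.08 roll 0.0 F [-0.8  0.3  1.6] open 0.0207 grip 99.0
  shift [-2.548e+00  3.000e-03  2.000e-03] turn [ 0.     0.01  -0.004]
```

Lightly on the floor. Pushing forward gently.

Request:
play_rows(series=[[0,[-0.1,0,0],[0,0,0]],[0,[-0.15,0,0],[0,0,0]],[0,[-0.15,0,0],[0,0,0]],[0,[-0.15,0,0],[0,0,0]],[0,[-0.15,0,0],[0,0,0]],[0,[-0.15,0,0],[0,0,0]],[0,[-0.15,0,0],[0,0,0]],[0,[-0.15,0,0],[0,0,0]]])

```text
t: 9.45
tool_pos: [0.5141, 0.0264, 0.0749]
tool_rot: [0.225, 3.133, -0.0]
contact_force: [-1.4, 0.5, 6.2]
opening: 0.021
grip_force: 99.4
```

Request:
play_rows(series=[[0,[-0.15,0,0],[0,0,0]],[0,[-0.15,0,0],[0,0,0]],[0,[-0.15,0,0],[0,0,0]],[0,[-0.15,0,0],[0,0,0]],[0,[-0.15,0,0],[0,0,0]],[0,[-0.15,0,0],[0,0,0]],[0,[-0.1,0,0],[0,0,0]],[0,[0,0,0],[0,0,0]]])

```text
t: 10.45
tool_pos: [0.5639, 0.0191, 0.0749]
tool_rot: [0.225, 3.131, -0.0]
contact_force: [2.0, -0.1, 5.6]
opening: 0.0208
grip_force: 99.4
```

```bash
python3 - <<'E'
from h import *
go(.5828,.0166,.075,-8.2)
E
```

```text
t 10.45 tcp [0.5639 0.0191 0.0749] yaw -8.24 pitch 0.14 roll 0.0 F [ 2.  -0.1  5.6] open 0.0208 grip 99.4
  shift [-0.381  0.004 -0.   ] turn [ 0.001  0.017 -0.005]
```

Request:
play_rows(series=[[0,[-0.1,0,0],[0,0,0]],[0,[-0.1,0,0],[0,0,0]],[0,[-0.08,0,0],[0,0,0]],[0,[-0.05,0,0],[0,0,0]],[0,[0,0,0],[0,0,0]]])

```text
t: 11.08
tool_pos: [0.5792, 0.017, 0.0749]
tool_rot: [0.225, 3.133, 0.0]
contact_force: [-1.2, 0.4, 6.7]
opening: 0.0209
grip_force: 99.5
```

```bash
python3 - <<'E'
from h import *
go(.5828,.0166,.075,-8.2)
S=imaging.get_image("side");T=imaging.get_image("top")
a=cv2.resize(S["color"][180:265,190:325],(486,306),interpolation=cv2.INTER_CUBIC);b=cv2.resize(T["color"][120:240,220:320],(255,306),interpolation=cv2.INTER_CUBIC)
cv2.imwrite("pics/g4.png",np.hstack([a,b]))
E
```

```text
t 11.07 tcp [0.5792 0.017  0.0749] yaw -8.23 pitch 0.03 roll 0.0 F [-1.2  0.4  6.7] open 0.0209 grip 99.5
  shift [-0.072  0.002 -0.001] turn [ 0.001  0.004 -0.003]
```

View pics/g4.png

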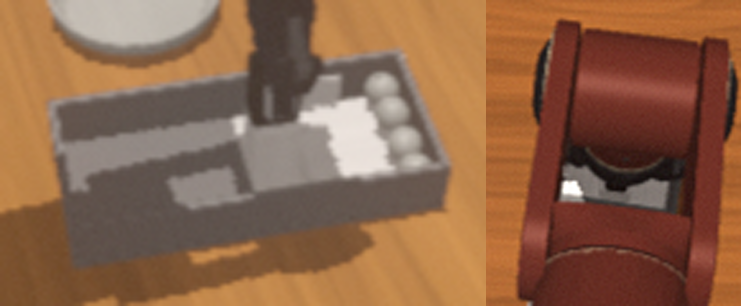

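All four balls are lined up along the far wall in the side crop, from about (380,85) to (415,160), with the lip entering beneath them. Creeping on until wall contact.

Request:
play_rows(series=[[0,[-0.05,0,0],[0,0,0]],[0,[-0.04,0,0],[0,0,0]],[0,[-0.02,0,0],[0,0,0]],[0,[0,0,0],[0,0,0]]])

```text
t: 11.68
tool_pos: [0.5832, 0.0166, 0.075]
tool_rot: [-0.226, -3.13, -0.001]
contact_force: [-8.2, 2.1, 11.4]
opening: 0.0211
grip_force: 100.4
```

```bash
python3 - <<'E'
from h import *
go(.5828,.0166,.075,-8.2)
E
```

```text
t 11.68 tcp [0.5832 0.0166 0.075 ] yaw -8.25 pitch -0.19 roll 0.01 F [-8.2  2.1 11.4] open 0.0211 grip 100.4
  shift [ 0.008 -0.001  0.001] turn [ 0.002 -0.024 -0.006]
```

Request:
play_rows(series=[[0,[-0.03,0,0],[0,0,0]],[0,[0,0,0],[0,0,0]]])

```text
t: 11.92
tool_pos: [0.5836, 0.0166, 0.0753]
tool_rot: [-0.226, -3.127, -0.001]
contact_force: [-13.4, 2.1, 15.7]
opening: 0.0205
grip_force: 101.0
```

```bash
python3 - <<'E'
from h import *
# nose-up about the rear bottom edge: TCP path (scoop frame; rear edge at x=-.018,z=-.069 from TCP)
for th in (0,5,10,15,20,25):
    a=np.radians(th);v=np.array([.018,.069]);w=[np.cos(a)*v[0]-np.sin(a)*v[1],np.sin(a)*v[0]+np.cos(a)*v[1]]
    tip=[.124*np.cos(a)-.124,.124*np.sin(a)];print(th,"dTCP x,z mm",((np.array(w)-v)*1000).round(1),"tip",(np.array(tip)*1000).round(1))
go(.5828,.0166,.075,-8.2,10)
E
```

```text
0 dTCP x,z mm [0. 0.] tip [0. 0.]
5 dTCP x,z mm [-6.1  1.3] tip [-0.5 10.8]
10 dTCP x,z mm [-12.3   2.1] tip [-1.9 21.5]
15 dTCP x,z mm [-18.5   2.3] tip [-4.2 32.1]
20 dTCP x,z mm [-24.7   2. ] tip [-7.5 42.4]
25 dTCP x,z mm [-30.8   1.1] tip [-11.6  52.4]
t 11.93 tcp [0.5836 0.0166 0.0753] yaw -8.26 pitch -0.38 roll 0.02 F [-13.4   2.1  15.7] open 0.0205 grip 101.0
  shift [ 0.015 -0.003  0.007] turn [ 0.002 -1.297 -0.008]
```

Firm wall contact at 13 N. Tipping the nose up slowly, pivoting near the rear edge.

Request:
play_rows(series=[[0,[0.06,0,-0.03],[0,-0.3,0]],[0,[0.055,0,-0.02],[0,-0.3,0]],[0,[0.05,0,-0.02],[0,-0.3,0]],[0,[0.05,0,-0.02],[0,-0.3,0]],[0,[0.045,0,-0.02],[0,-0.3,0]],[0,[0.04,0,-0.02],[0,-0.3,0]],[0,[0.04,0,-0.02],[0,-0.3,0]],[0,[0.04,0,-0.02],[0,-0.3,0]]])

```text
t: 12.92
tool_pos: [0.5636, 0.0191, 0.0774]
tool_rot: [0.202, 2.804, -0.034]
contact_force: [-0.3, -0.3, -3.7]
opening: 0.0212
grip_force: 98.4
```

Request:
play_rows(series=[[0,[0.04,0,-0.02],[0,-0.35,0]],[0,[0.04,0,-0.02],[0,-0.35,0]],[0,[0,0,0],[0,0,0]],[0,[0,0,0],[0,0,0]],[0,[0,0,0],[0,0,0]],[0,[0,0,0],[0,0,0]]])

```text
t: 13.68
tool_pos: [0.5616, 0.0194, 0.0805]
tool_rot: [0.195, 2.703, -0.043]
contact_force: [-0.6, -0.3, -3.9]
opening: 0.0207
grip_force: 99.0
```

```bash
python3 - <<'E'
from h import *
go(.5628,.0196,.14,-8.2,12)
S=imaging.get_image("side");T=imaging.get_image("top")
a=cv2.resize(S["color"][160:265,190:325],(486,378),interpolation=cv2.INTER_CUBIC);b=cv2.resize(T["color"][110:240,210:310],(291,378),interpolation=cv2.INTER_CUBIC)
cv2.imwrite("pics/g5.png",np.hstack([a,b]))
E
```

```text
t 13.68 tcp [0.5616 0.0194 0.0805] yaw -8.23 pitch 24.76 roll -0.0 F [-0.6 -0.3 -3.9] open 0.0207 grip 99.0
  shift [-0.519  0.007 -1.071] turn [-0.002  1.595 -0.004]
```

View pics/g5.png

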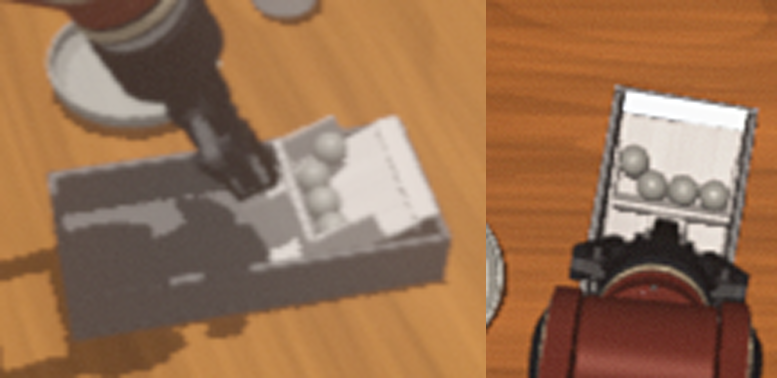

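All four balls sit against the pan's back wall: top crop (633,162), (652,185), (683,190), (714,195). Lifting with the nose still up.

Request:
play_rows(series=[[0,[-0.04,0,-0.09],[0,0,0]],[0,[-0.1,0,-0.22],[0,0,0]],[0,[-0.15,0,-0.33],[0,0,0]],[0,[-0.15,0,-0.33],[0,0,0]],[0,[-0.15,0,-0.33],[0,0,0]],[0,[-0.15,0,-0.33],[0,0,0]],[0,[-0.15,0,-0.33],[0,0,0]],[0,[-0.08,0,-0.18],[0,0,0]]])

```text
t: 14.78
tool_pos: [0.5613, 0.0196, 0.2002]
tool_rot: [0.194, 2.7, -0.043]
contact_force: [-1.2, 0.5, -4.9]
opening: 0.0208
grip_force: 99.1
```

Request:
play_rows(series=[[0,[-0.03,0,-0.07],[0,0,0]],[0,[0,0,0],[0,0,0]],[0,[0,0,0],[0,0,0]]])

```text
t: 15.15
tool_pos: [0.56, 0.0197, 0.2007]
tool_rot: [0.195, 2.705, -0.043]
contact_force: [-0.3, 1.0, -4.8]
opening: 0.0209
grip_force: 99.1
```

```bash
python3 - <<'E'
from h import *
go(.4771,.231,.195,-8.2,24.76)
E
```

```text
t 15.15 tcp [0.56   0.0197 0.2007] yaw -8.23 pitch 24.68 roll -0.01 F [-0.3  1.  -4.8] open 0.0209 grip 99.1
  shift [ 2.088  3.946 -0.835] turn [-0.003 -0.01  -0.003]
```

Request:
play_rows(series=[[0,[0.06,0.12,-0.025],[0,0,0]],[0,[0.125,0.235,-0.05],[0,0,0]],[0,[0.19,0.355,-0.075],[0,0,0]],[0,[0.21,0.395,-0.083],[0,0,0]],[0,[0.21,0.395,-0.083],[0,0,0]],[0,[0.21,0.395,-0.083],[0,0,0]],[0,[0.21,0.395,-0.083],[0,0,0]],[0,[0.21,0.395,-0.083],[0,0,0]]])

```text
t: 16.15
tool_pos: [0.5032, 0.165, 0.1976]
tool_rot: [0.194, 2.703, -0.041]
contact_force: [-0.2, 1.0, -5.7]
opening: 0.0207
grip_force: 98.9
```

Request:
play_rows(series=[[0,[0.21,0.395,-0.083],[0,0,0]],[0,[0.19,0.355,-0.075],[0,0,0]],[0,[0.145,0.275,-0.06],[0,0,0]],[0,[0.085,0.16,-0.035],[0,0,0]],[0,[0.04,0.08,-0.017],[0,0,0]],[0,[0,0,0],[0,0,0]],[0,[0,0,0],[0,0,0]],[0,[0,0,0],[0,0,0]]])

```text
t: 17.15
tool_pos: [0.4776, 0.2308, 0.1959]
tool_rot: [0.196, 2.703, -0.043]
contact_force: [0.1, -0.9, -5.0]
opening: 0.0208
grip_force: 99.0
```

```bash
python3 - <<'E'
from h import *
go(.4771,.231,.195,-8.2,1.5)
E
```

```text
t 17.15 tcp [0.4776 0.2308 0.1959] yaw -8.28 pitch 24.8 roll -0.0 F [ 0.1 -0.9 -5. ] open 0.0208 grip 99.0
  shift [0.017 0.003 0.012] turn [-2.000e-03  2.912e+00 -9.000e-03]
```

Over the dish with the full load (about 5 N). Levelling slowly.

Request:
play_rows(series=[[0,[0,0,0],[0,0.1,0]],[0,[0,0,0],[0,0.2,0]],[0,[0,0,0],[0,0.2,0]],[0,[0,0,0],[0,0.2,0]],[0,[0,0,0],[0,0.2,0]],[0,[0,0,0],[0,0.2,0]],[0,[0,0,0],[0,0.2,0]],[0,[0,0,0],[0,0.2,0]]])

```text
t: 18.15
tool_pos: [0.4775, 0.2312, 0.1959]
tool_rot: [0.21, 2.913, -0.023]
contact_force: [0.3, -0.4, -3.7]
opening: 0.0208
grip_force: 99.0
```

Request:
play_rows(series=[[0,[0,0,0],[0,0.2,0]],[0,[0,0,0],[0,0.2,0]],[0,[0,0,0],[0,0.2,0]],[0,[0,0,0],[0,0.2,0]],[0,[0,0,0],[0,0.15,0]],[0,[0,0,0],[0,0.15,0]],[0,[0,0,0],[0,0.1,0]],[0,[0,0,0],[0,0.1,0]]])

```text
t: 19.15
tool_pos: [0.4774, 0.2312, 0.1959]
tool_rot: [0.222, 3.093, -0.005]
contact_force: [-0.4, 0.1, -3.5]
opening: 0.0211
grip_force: 99.0
```

Request:
play_rows(series=[[0,[0,0,0],[0,0.08,0]],[0,[0,0,0],[0,0.05,0]],[0,[0,0,0],[0,0,0]],[0,[0,0,0],[0,0,0]],[0,[0,0,0],[0,0,0]],[0,[0,0,0],[0,0,0]]])

```text
t: 19.9
tool_pos: [0.4774, 0.2312, 0.1959]
tool_rot: [0.224, 3.11, -0.003]
contact_force: [-0.2, 0.5, -5.0]
opening: 0.0212
grip_force: 99.0
```

```bash
python3 - <<'E'
from h import *
go(.4771,.231,.195,-8.2,1.5)
S=imaging.get_image("side");T=imaging.get_image("top")
a=cv2.resize(S["color"][110:215,170:305],(486,378),interpolation=cv2.INTER_CUBIC);b=cv2.resize(T["color"][130:260,140:240],(291,378),interpolation=cv2.INTER_CUBIC)
cv2.imwrite("pics/g6.png",np.hstack([a,b]))
E
```

```text
t 19.9 tcp [0.4774 0.2312 0.1959] yaw -8.23 pitch 1.36 roll 0.0 F [-0.2  0.5 -5. ] open 0.0212 grip 99.0
  shift [ 0.006 -0.005  0.018] turn [ 0.    -0.017 -0.004]
```

View pics/g6.png

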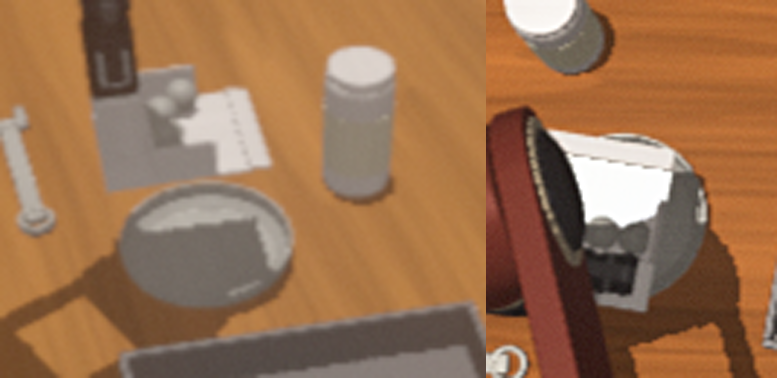

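The pan is level over the dish and the underside is about 12 cm up. Balls show at its back at (160,105) and (180,92) in the side crop, with the others hidden behind the wall and the load still about 5 N. The can and wrench are untouched. Handing in.

```bash
python3 -c "
from station import ctrl
print(ctrl.finish_job())"
```

```text
the job is handed in; nothing more can be done
None
```

The job is handed in at about 20 s of the 61 s allowed: the gripper holds the scoop level over the dish, its underside about 12 cm above the bench. All four balls were seen in the pan at the bin; over the dish two are visible, and the unchanged 5 N load says the other two are still there.

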